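Brace the dust-gate stand and hold its gate open at the pointer

TASK

Open the bench dust gate for a moment's suction: first swing the stand's yellow side leg all the way out by its orange post until it snaps home in its end stop, and only then pull the spring-closed gate out by its upright black grip until its red index is level with the yellow pointer. Finish while still gripping the gate and holding it at the pointer (it springs shut if let go), with the leg left out, the pointer's setting unchanged and nothing else on the bench knocked or shifted.

Things in the scene. Friction and masses are not known exactly. Their poses are not given: they have to be found in the camera images.
- stand: Dust-gate stand fixed on the bench: green base 190 x 190 x 12 mm; across its middle an upright aluminium gate housing (110 mm along x, 25 mm along y, top 118 mm high) with an 80 mm steel duct through it along y (from y = +58 mm to an elbow down at -62 mm). Origin: centre of the base's underside. Gate pulls out along its -x, roughly towards the robot; leg on its +y side; z up. Place and yaw vary.
- leg_hinge (a point): Point on the leg's vertical hinge axis, at the stand's (-80, +120) mm, 78 mm above the bench.
- leg (a joint): Leg angle, rad. 0 = folded, pointing along the stand's +x; grows anticlockwise seen from above, outwards through +y (1.57) to the end stop at 2.2. Over-centre spring: pushes back towards 0 below 1.4 (about 3 N at the post at first, falling to nil), drives it on to the stop and keeps it there above 1.6; friction about 0.5 N at the post. Above 2.12 is seated.
- leg_post (a point): Grasp point on the axis of the upright round orange post (18 mm diameter, from 26 to 95 mm above the bench; the point is at 78 mm) at the free end of the yellow leg, 130 mm from the hinge axis. The leg is a bar 20 mm wide whose top is 26 mm above the bench. The post turns with the leg.
- gate: Sliding gate: steel blade in the housing, upright grip at its outer end, red index bar. Origin at the stand's origin when shut, axes like the stand's; slides along the stand's -x from 0 (shut, as at the start) to 110 mm. A spring pulls it shut: about 4 N when shut, 0.7 N more per 10 mm, plus 0.6 N friction. Let go, it springs shut.
- gate_grip (a point): Centre axis of the gate's upright black grip block, 148 mm above the bench. Block 18 mm along the stand's x, 30 mm along y, from 120 to 170 mm above the bench, on a dark stalk 18 x 24 mm; at the stand's (-80, 0) mm when shut. Then the housing's near face is 16 mm away from it, but the housing's top is only 118 mm high.
- gate_index (a point): Tip of the red index bar (8 mm wide along x, 98 mm above the bench), which reaches from the grip's stalk 76 mm to the stand's -y; same stand x as the grip's centre, and moves with it: at (-80, -76) mm when shut.
- pointer_mark (a point): Centre of the upright tongue (8 mm wide along x, top 106 mm above the bench) of the yellow pointer, clamped on an aluminium rail along the stand's x at y = -85 mm. Axes like the stand's. Its setting varies: 40 to 72 mm further along the stand's -x than the shut gate's index. About 8 N would push it along the rail; it must not be shifted.
- glue: Bystander: white glue bottle, 56 mm diameter, 150 mm tall, orange cap. Origin under its centre.
- push_stick: Bystander: blue push stick 190 x 30 mm lying flat, 44 mm tall at its grip. Origin under its centre, x along its length.
- offcut: Bystander: brown wooden offcut 120 x 45 x 32 mm. Origin under its centre.
- square: Bystander: try square, dark wooden stock 100 mm long along its y and 18 mm tall, steel blade 150 mm along its x. Origin under the middle of the stock.
- screw_jar: Bystander: glass screw jar, 64 mm diameter, 85 mm tall, dark cap. Origin under its centre.
- brush: Bystander: bench brush lying flat along its x.
- mug: Bystander: blue mug, 76 mm diameter, 90 mm tall. Origin under its centre.

How it is judged:
By the outcome, as a careful person would: the job done as asked, in the order asked, and still so for the second after the job is handed in, while the arm keeps its last pose, push and grip.
It also fails if it takes over 54 s, if anything falls off the work surface, if the arm or the gripper's body presses on something with over 40 N, if the wrist force passes 120 N, or if a joint passes its speed limit or range.

ROBOT

A 7-joint arm with a two-finger parallel gripper is mounted at the origin on the work surface. World frame = base frame: x ahead of the robot, y to its left, z up, the work surface at z = 0. Lengths are in m, angles in rad, forces in N, time in s.
With the tool pointing down it reaches from about 0.4 to 0.9 m from the base axis. Payload 5.5 kg.
Tool frame: the origin (TCP) lies where the fingers leave the gripper's body, on its centre line; the fingertips stand 73 mm ahead of it and the grasp point (between the pads) lies 54 mm ahead of it; z points along the fingers, x is the direction in which the jaws open and shut, and the axes are right-handed (so a half turn about z gives the same grasp; the last joint's range is limited). The gripper opens to 85 mm and grips with 20 to 120 N. Pads are 22 mm wide; open, the fingers measure 114 mm over their backs; the gripper's body (76 mm by 85 mm) begins 54 mm behind the grasp point. The pads swing forward as they close: fully open they stand 13 mm farther back than shut.
Start: joints at [-1.037, 0.501, -0.427, 1.55, 0.221, 1.138, -0.21], TCP at [0.174, 0.626, 0.304] pointing down, gripper open.
Joint ranges: [-2.88, 2.88], [-0.31, 2.03], [-1.54, 1.56], [0.2, 2.42], [-1.41, 4.55], [0.19, 2.02], [-2.57, 2.57]. Speed limits (rad/s): [2.57, 2.57, 3.14, 3.14, 3.14, 3.14, 3.14].

INTERFACE

Orientations are given as a rotation vector (axis times angle).
In Python, from station import bot gives the robot as it stands.
- The arm moves only by the shell command python3 -m handwheel 'ROWS' [FORCE]. ROWS is JSON, a list of rows, each an object with "xyz": the shift along the tool's x, y, z in m, a list of three; "twist": the turn, a rotation vector about the tool's x, y, z in rad, a list of three; "grip": the closure, from 0 (fully open) to 1 (shut). In form: [{"xyz": [x, y, z], "twist": [rx, ry, rz], "grip": grip}, ...]. A call has 1 to 10 rows; each row shifts and turns the commanded pose from where the row before left it, along the tool's axes as they then stand; what a row does not reach is not made up. A row lasts 1/12 s, in which the tool goes at most 41.7 mm and 7.16 degrees, less where a joint would pass 70% of its speed; a pose out of reach is approached as far as the arm can. A call with a gripper value outside its range is refused whole. The fingers move at their own pace and stop on an object; FORCE is the grip in N (left out, the last holds). Time passes only in rows, so rows that do not move let the fingers close. It gives the time, the measured TCP pose, the force and the opening at its end, in the units of the state.
- bot.observe(): the state, without advancing time (a new reading comes with each control period).
- bot.grab_frame(name): name is "scene" or "top" or "wrist"; returns a dict with "img" (400x640x3 uint8, red, green, blue), "fx", "fy", "cx", "cy" (pixels), "k1" (the pictures are not rectified: a ray, as slopes to the right and down, at radius r is drawn at 1 + k1 r^2 times it, then the intrinsics apply), "xyz" and "orientation" of the camera in the world. Camera axes: x right, y up, looking along -z (the intrinsics and any distortion apply to the point x, -y, -z); pixel columns grow to the right and rows downward; lengths in m; the calibration is good to about 2 mm. A picture is of the moment at which its call begins. There is no depth.
- bot.close_job(): hands the job in, once; it reports no verdict.
The state is a dict: "time_s": time; "joint_positions": joint angles; "joint_velocities": joint speeds; "effort": joint torques, N m; "ee_pos": TCP position; "tcp_rot": TCP orientation; "wrist_force": force on the tool from outside, world axes, zero at the start; "torque": the same for the moment, N m; "opening": opening from 0.0 (shut) to 1.0 (fully open).
Only numpy, scipy, OpenCV 4.12 (cv2) and the standard library are available. Lean on these libraries where they do the work, as an engineer would, in place of code of your own. Each camera call takes 0.05 s, during which the arm holds its last target.

## Working session

There is one attempt and no reset: what is moved stays moved. The work goes in short steps, Python scripts to look and compute and a shell command to move; the robot and the scene stay as the last step left them, time stands still between calls to the robot, and variables do not carry over. Pictures are saved under pics/ and viewed, and the job is handed in when it is done.

```bash
mkdir -p pics; ls
python3 - <<'E'
from station import bot
import cv2
print(bot.observe())
for n in ["scene","top","wrist"]:
    f=bot.grab_frame(n); cv2.imwrite(f"pics/{n}0.png",f["img"][:,:,::-1]); print(n,{k:v for k,v in f.items() if k!="img"})
E
```

```text
pics
{'time_s': 0.0, 'joint_positions': array([-1.03679494,  0.50187617, -0.42678009,  1.55147121,  0.22080051,
        1.13828708, -0.21030202]), 'joint_velocities': array([-0.00083   , -0.0028717 , -0.00102293, -0.00326901, -0.00052998,
       -0.00061437,  0.00074159]), 'effort': array([ 4.91224375e-05, -5.69510329e+01, -5.81611454e+00, -2.80934662e+01,
        1.05828294e-02,  1.17626906e-02, -1.79066426e-06]), 'ee_pos': array([0.17377963, 0.62575735, 0.30283164]), 'tcp_rot': array([ 2.50001725,  1.90060788, -0.00254455]), 'wrist_force': array([-0.17061336, -0.2070643 ,  0.45404392]), 'torque': array([-0.01614359, -0.04912353,  0.04090327]), 'opening': 1.0005595365359388}
scene {'fx': 421.4342458279572, 'fy': 421.4342458279572, 'cx': 321.56157475731897, 'cy': 197.52570514060233, 'k1': -0.051961350161923776, 'xyz': array([ 0.94971315, -0.50843921,  0.91919157]), 'orientation': array([0.6208108 , 0.21727535, 0.59934662])}
top {'fx': 419.22696443252573, 'fy': 419.22696443252573, 'cx': 316.1676765487314, 'cy': 208.60980656000473, 'k1': 0.006659304525910043, 'xyz': array([ 0.48270653, -0.03259737,  1.2214176 ]), 'orientation': array([ 0.08265688, -0.06245444, -1.56224703])}
wrist {'fx': 297.20750337267117, 'fy': 297.20750337267117, 'cx': 319.72725931182066, 'cy': 199.5288465241109, 'k1': -0.009631706516143774, 'xyz': array([0.09504895, 0.64723354, 0.37352202]), 'orientation': array([-0.27687815, -0.2084847 ,  1.28849995])}
```

View pics/scene0.png

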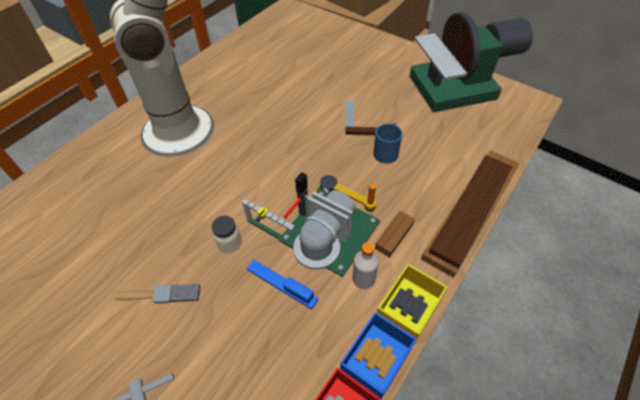

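View pics/top0.png

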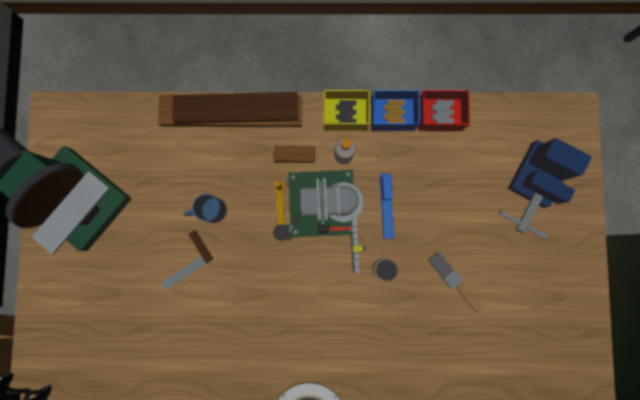

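The scene view shows the stand near (330,220), with the leg post at (371,197) and the grip at (301,187). The top view shows the stand at about (322,205). The image blurs detail at this size, so I'll enlarge both.

```bash
cat > h.py <<'E'
import numpy as np, cv2
from scipy.spatial.transform import Rotation as R
from scipy.optimize import least_squares
from station import bot
def proj(f,P):
    P=np.atleast_2d(P); c=R.from_rotvec(f["orientation"]).inv().apply(P-f["xyz"])
    s=np.c_[c[:,0]/-c[:,2], -c[:,1]/-c[:,2]]; r2=(s**2).sum(1,keepdims=True); s=s*(1+f["k1"]*r2)
    return np.c_[f["fx"]*s[:,0]+f["cx"], f["fy"]*s[:,1]+f["cy"]]
def ray(f,uv):
    d=np.array([(uv[0]-f["cx"])/f["fx"],(uv[1]-f["cy"])/f["fy"]]); s=d.copy()
    for _ in range(20): s=d/(1+f["k1"]*(s@s))
    return R.from_rotvec(f["orientation"]).apply([s[0],-s[1],-1])
def atz(f,uv,z):
    d=ray(f,uv); return f["xyz"]+d*(z-f["xyz"][2])/d[2]
def crop(f,x0,y0,w,h,k,name):
    im=cv2.resize(f["img"][y0:y0+h,x0:x0+w,::-1],None,fx=k,fy=k,interpolation=cv2.INTER_CUBIC); cv2.imwrite("pics/"+name,im)
E
python3 - <<'E'
from h import *
crop(bot.grab_frame("top"),260,130,150,150,4,"topc.png")
crop(bot.grab_frame("scene"),230,150,160,130,5,"scenec.png")
E
```

```text
(no output)
```

View pics/topc.png

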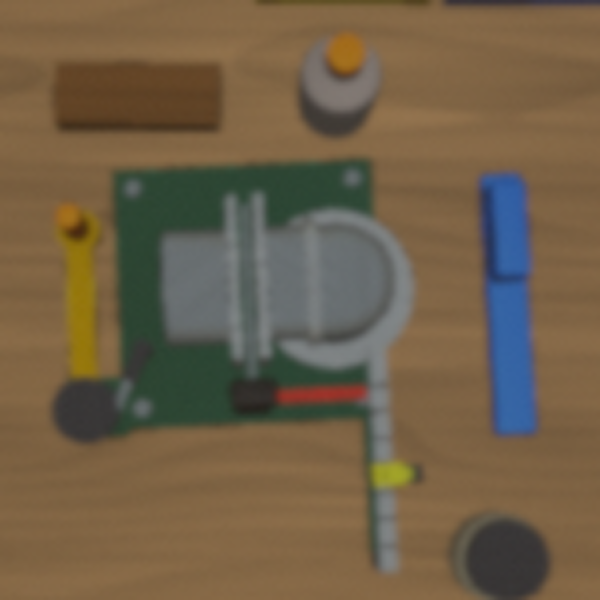

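View pics/scenec.png

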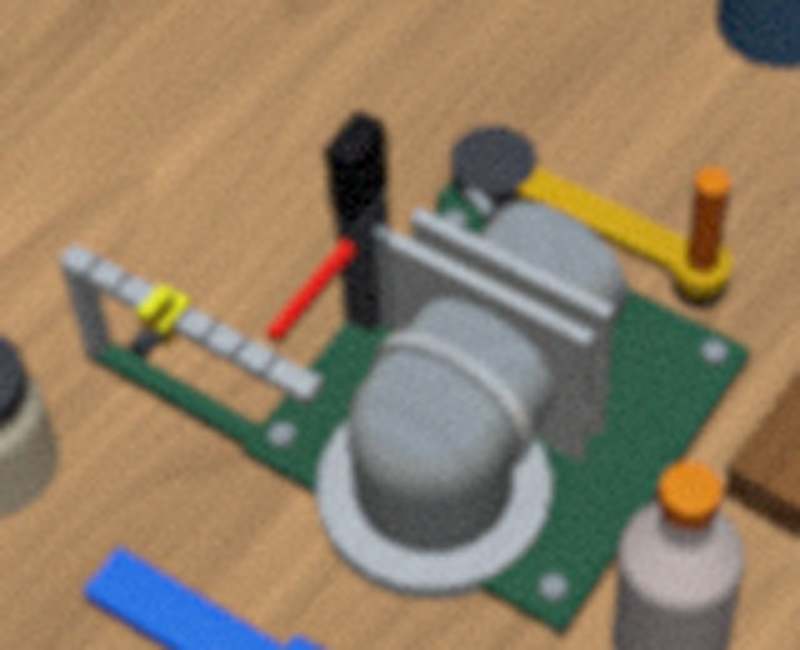

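```bash
cat > fit.py <<'E'
from h import *
T=bot.grab_frame("top"); S=bot.grab_frame("scene")
t=lambda u,v:(260+(u+.5)/4-.5,130+(v+.5)/4-.5); s=lambda u,v:(230+(u+.5)/5-.5,150+(v+.5)/5-.5)
obs=[(T,t(113,172),(.095,.095,.012)),(T,t(371,160),(.095,-.095,.012)),(T,t(367,394),(-.08,-.076,.098)),
(T,t(68,214),(.05,.12,.095)),
(S,s(748,352),(.095,.095,.012)),(S,s(562,632),(.095,-.095,.012)),(S,s(275,336),(-.08,-.076,.098)),(S,s(713,179),(.05,.12,.095)),(S,s(363,123),(-.08,0,.170)) ]
def W(p,q): 
    c,n=np.cos(p[2]),np.sin(p[2]); return np.array([p[0]+c*q[0]-n*q[1],p[1]+n*q[0]+c*q[1],q[2]])
def res(p): return np.concatenate([proj(f,W(p,q))[0]-uv for f,uv,q in obs])
r=least_squares(res,[.55,0,0]); print(r.x,np.degrees(r.x[2])); print(r.fun.reshape(-1,2).round(2))
p=r.x
for n,q in dict(hinge=(-.08,.12,.078),post=(.05,.12,.078),grip=(-.08,0,.148)).items(): print(n,W(p,q).round(4))
for f,uv in((T,t(381,474)),(S,s(165,308))):
    w=atz(f,uv,.100)-np.r_[p[:2],0]; c,n=np.cos(p[2]),np.sin(p[2]); print("ptr stand",c*w[0]+n*w[1],-n*w[0]+c*w[1])
E
python3 fit.py
```

```text
[ 0.61150826 -0.03052517  0.04418104] 2.531386960788521
[[-0.54 -0.79]
 [-0.05 -0.27]
 [-0.89  0.02]
 [-0.46 -0.08]
 [ 1.05 -0.43]
 [-0.35 -0.55]
 [-0.79 -0.42]
 [ 0.16  0.49]
 [-1.63  1.88]]
hinge [0.5263 0.0858 0.078 ]
post [0.6562 0.0916 0.078 ]
grip [ 0.5316 -0.0341  0.148 ]
ptr stand -0.13360465102993296 -0.08519458519746691
ptr stand -0.13066367205035664 -0.0924484612324298
```

Both views agree on the stand pose to about 2 mm. First I'll turn the jaws to lie along the stand's x.

```bash
python3 -m handwheel '[{"xyz":[0,0,0],"twist":[0,0,0.12],"grip":0},{"xyz":[0,0,0],"twist":[0,0,0.12],"grip":0},{"xyz":[0,0,0],"twist":[0,0,0.12],"grip":0},{"xyz":[0,0,0],"twist":[0,0,0.12],"grip":0},{"xyz":[0,0,0],"twist":[0,0,0.12],"grip":0},{"xyz":[0,0,0],"twist":[0,0,0.12],"grip":0},{"xyz":[0,0,0],"twist":[0,0,0.12],"grip":0},{"xyz":[0,0,0],"twist":[0,0,0.12],"grip":0},{"xyz":[0,0,0],"twist":[0,0,0.12],"grip":0},{"xyz":[0,0,0],"twist":[0,0,0.12],"grip":0}]'
cat > go.py <<'E'
# python3 go.py x y z(grasp) : needed shift in tool axes; yaw
import sys; from h import *
o=bot.observe(); r=R.from_rotvec(o["tcp_rot"]); M=r.as_matrix()
g=o["ee_pos"]+.054*M[:,2]
print("t",round(o["time_s"],2),"grasp",g.round(4),"z",M[:,2].round(3),"xang",np.degrees(np.arctan2(M[1,0],M[0,0])).round(2),"F",o["wrist_force"].round(1),"op",round(o["opening"],3), "q",o["joint_positions"].round(2))
if len(sys.argv)>3: print("tool shift",r.inv().apply(np.array(list(map(float,sys.argv[1:4])))-g).round(4))
# twist to align tool: z down, x at stand yaw
c,s=np.cos(.0442),np.sin(.0442); D=np.array([[c,s,0],[s,-c,0],[0,0,-1]])
print("twist", (r.inv()*R.from_matrix(D)).as_rotvec().round(4))
E
python3 go.py .6562 .0916 .2
```

```text
time_s: 1.18
ee_pos: [0.1737, 0.6263, 0.3039]
tcp_rot: [-3.138, -0.148, 0.0]
wrist_force: [-0.2, -0.1, 0.6]
opening: 0.999
t 1.18 grasp [0.1737 0.6263 0.2499] z [-0.  0. -1.] xang 5.4 F [-0.2 -0.1  0.6] op 0.999 q [-1.21  0.47 -0.18  1.56  0.09  1.12 -1.32]
tool shift [0.43   0.5777 0.0498]
twist [-0.0001  0.0001  0.05  ]
```

```bash
python3 -m handwheel '[{"xyz":[0,0,0],"twist":[0,0,0.05],"grip":0},{"xyz":[0.025,0.031,0],"twist":[0,0,0],"grip":0},{"xyz":[0.025,0.031,0],"twist":[0,0,0],"grip":0},{"xyz":[0.025,0.031,0],"twist":[0,0,0],"grip":0},{"xyz":[0.025,0.031,0],"twist":[0,0,0],"grip":0},{"xyz":[0.025,0.031,0],"twist":[0,0,0],"grip":0},{"xyz":[0.025,0.031,0],"twist":[0,0,0],"grip":0},{"xyz":[0.025,0.031,0],"twist":[0,0,0],"grip":0},{"xyz":[0.025,0.031,0],"twist":[0,0,0],"grip":0},{"xyz":[0.025,0.031,0],"twist":[0,0,0],"grip":0}]'
python3 go.py .6562 .0916 .25
```

```text
time_s: 2.02
ee_pos: [0.4135, 0.3573, 0.3042]
tcp_rot: [-3.14, -0.079, -0.001]
wrist_force: [1.7, -0.2, -1.0]
opening: 0.998
t 2.02 grasp [0.4135 0.3574 0.2502] z [ 0.  0. -1.] xang 2.88 F [ 1.7 -0.2 -1. ] op 0.998 q [-0.72  0.28 -0.04  1.82  0.01  1.03 -0.72]
tool shift [2.290e-01 2.776e-01 2.000e-04]
twist [-0.0005 -0.0004  0.006 ]
```

```bash
python3 -m handwheel '[{"xyz":[0.025,0.031,0],"twist":[0,0,0],"grip":0},{"xyz":[0.025,0.031,0],"twist":[0,0,0],"grip":0},{"xyz":[0.025,0.031,0],"twist":[0,0,0],"grip":0},{"xyz":[0.025,0.031,0],"twist":[0,0,0],"grip":0},{"xyz":[0.025,0.031,0],"twist":[0,0,0],"grip":0},{"xyz":[0.025,0.031,0],"twist":[0,0,0],"grip":0},{"xyz":[0,0,0],"twist":[0,0,0],"grip":0}]'
python3 go.py .6562 .0916 .25
python3 - <<'E'
from h import *
f=bot.grab_frame("wrist"); cv2.imwrite("pics/w1.png",f["img"][:,:,::-1])
E
```

```text
time_s: 2.6
ee_pos: [0.577, 0.171, 0.3042]
tcp_rot: [3.136, 0.06, 0.006]
wrist_force: [0.2, -1.2, 0.8]
opening: 1.0
t 2.6 grasp [0.5772 0.1707 0.2502] z [ 0.004 -0.005 -1.   ] xang 2.18 F [ 0.2 -1.2  0.8] op 1.0 q [-0.4   0.38  0.08  1.69 -0.03  1.07 -0.27]
tool shift [0.0759 0.082  0.0009]
twist [ 0.0052 -0.0039 -0.0061]
```

View pics/w1.png

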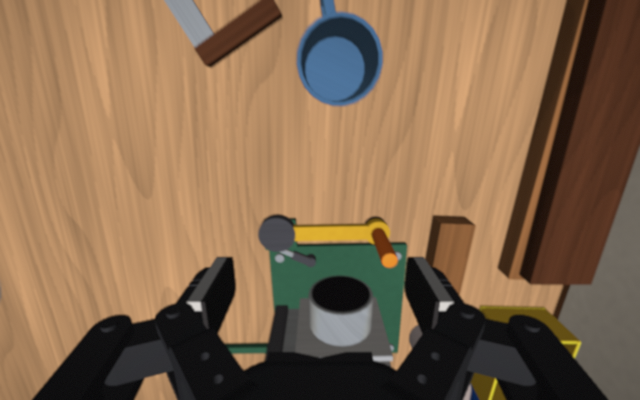

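The wrist view shows the post's top at (390,260), its foot at (378,228) and the leg's hinge at (277,233). I'll cross-check these.

```bash
python3 - <<'E'
from h import *
f=bot.grab_frame("wrist"); crop(f,250,190,200,150,4,"w2.png")
for uv,z in(((390,260),.095),((376,227),.026)): print(atz(f,uv,z))
print(proj(f,[[.6562,.0916,.095],[.6562,.0916,.026],[.5263,.0858,.03],[.5263,.0858,.078]]))
E
python3 go.py .6562 .0916 .25
```

```text
[0.65297454 0.09701588 0.095     ]
[0.64977794 0.10465054 0.026     ]
[[392.39938856 264.55528406]
 [379.92135863 236.44934953]
 [278.83440838 238.25021139]
 [273.37881603 257.12247782]]
t 2.7 grasp [0.5728 0.1781 0.2497] z [ 0.    -0.001 -1.   ] xang 2.58 F [-1.1  0.8  0.2] op 0.999 q [-0.4   0.38  0.07  1.7  -0.03  1.07 -0.28]
tool shift [ 0.0794  0.0902 -0.0002]
twist [ 0.0007 -0.      0.0009]
```

View pics/w2.png

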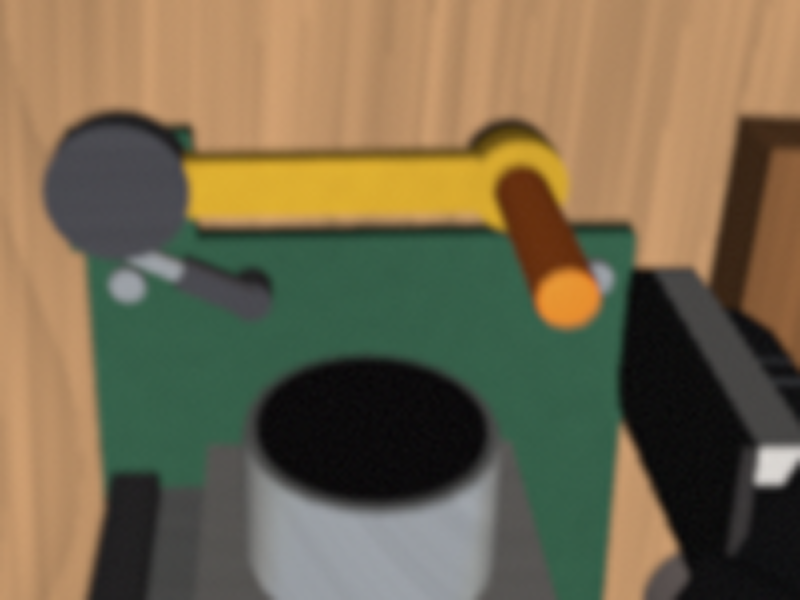

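The reprojection agrees to within 1 px. Next I'll move over the post, then descend.

```bash
python3 -m handwheel '[{"xyz":[0.0265,0.03,0],"twist":[0,0,0],"grip":0},{"xyz":[0.0265,0.03,0],"twist":[0,0,0],"grip":0},{"xyz":[0.0265,0.03,0],"twist":[0,0,0],"grip":0},{"xyz":[0,0,0],"twist":[0,0,0],"grip":0},{"xyz":[0,0,0.03],"twist":[0,0,0],"grip":0},{"xyz":[0,0,0.03],"twist":[0,0,0],"grip":0},{"xyz":[0,0,0],"twist":[0,0,0],"grip":0}]'
python3 go.py .6562 .0916 .078
python3 - <<'E'
from h import *
f=bot.grab_frame("wrist"); cv2.imwrite("pics/w3.png",f["img"][:,:,::-1])
E
```

```text
time_s: 3.28
ee_pos: [0.6512, 0.0964, 0.2375]
tcp_rot: [3.14, 0.082, -0.017]
wrist_force: [-1.6, 0.7, -0.8]
opening: 1.0
t 3.28 grasp [0.6506 0.0963 0.1835] z [-0.011 -0.001 -1.   ] xang 2.99 F [-1.6  0.7 -0.8] op 1.0 q [-0.26  0.55  0.1   1.59 -0.06  1.01 -0.09]
tool shift [0.0065 0.005  0.1054]
twist [0.0001 0.011  0.008 ]
```

View pics/w3.png

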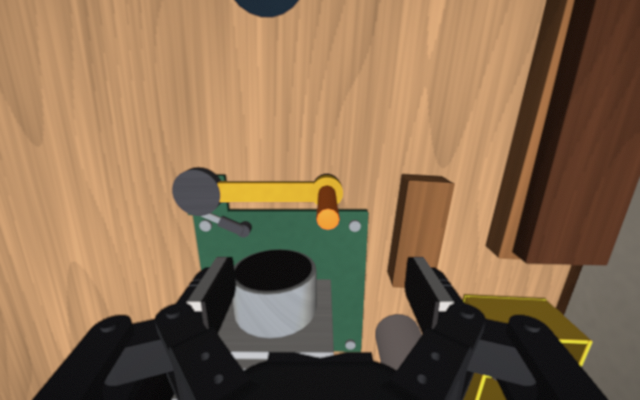

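```bash
python3 go.py .6562 .0916 .078; python3 -m handwheel '[{"xyz":[0.0,0.0,0],"twist":[0,0,0],"grip":0},{"xyz":[0.0,0.0,0.0],"twist":[0,0,0],"grip":0}]'; python3 go.py .6562 .0916 .078
```

```text
t 3.33 grasp [0.6519 0.0965 0.1864] z [-0.008 -0.    -1.   ] xang 3.0 F [-0.4  0.7  1. ] op 1.004 q [-0.26  0.55  0.1   1.59 -0.06  1.01 -0.09]
tool shift [0.0049 0.0051 0.1083]
twist [-0.0001  0.0082  0.0081]
time_s: 3.5
ee_pos: [0.6563, 0.0959, 0.246]
tcp_rot: [-3.14, -0.081, -0.004]
wrist_force: [0.4, 0.5, 0.8]
opening: 1.002
t 3.5 grasp [0.6564 0.096  0.192 ] z [ 0.003  0.001 -1.   ] xang 2.94 F [0.4 0.5 0.8] op 1.002 q [-0.26  0.54  0.1   1.58 -0.06  1.01 -0.09]
tool shift [-0.0008  0.0045  0.114 ]
twist [-0.0008 -0.0028  0.0071]
```

```bash
python3 -m handwheel '[{"xyz":[0,0.004,0.02],"twist":[0,0,0.007],"grip":0},{"xyz":[0,0,0.025],"twist":[0,0,0],"grip":0},{"xyz":[0,0,0.025],"twist":[0,0,0],"grip":0},{"xyz":[0,0,0.025],"twist":[0,0,0],"grip":0},{"xyz":[0,0,0.015],"twist":[0,0,0],"grip":0},{"xyz":[0,0,0.004],"twist":[0,0,0],"grip":0},{"xyz":[0,0,0],"twist":[0,0,0],"grip":0},{"xyz":[0,0,0],"twist":[0,0,0],"grip":0}]' 40
python3 go.py .6562 .0916 .078
```

```text
time_s: 4.17
ee_pos: [0.657, 0.0911, 0.1319]
tcp_rot: [-3.14, -0.068, -0.005]
wrist_force: [0.3, 0.6, -0.1]
opening: 1.002
t 4.17 grasp [0.6572 0.0912 0.0779] z [ 0.003  0.001 -1.   ] xang 2.48 F [ 0.3  0.6 -0.1] op 1.002 q [-0.24  0.68  0.09  1.64 -0.08  0.82 -0.08]
tool shift [-0.001  -0.0005 -0.0001]
twist [-0.0004 -0.0029 -0.0009]
```

Run:
```python
from h import *
f=bot.grab_frame("wrist"); cv2.imwrite("pics/w4.png",f["img"][:,:,::-1])
```

```text
(no output)
```

View pics/w4.png

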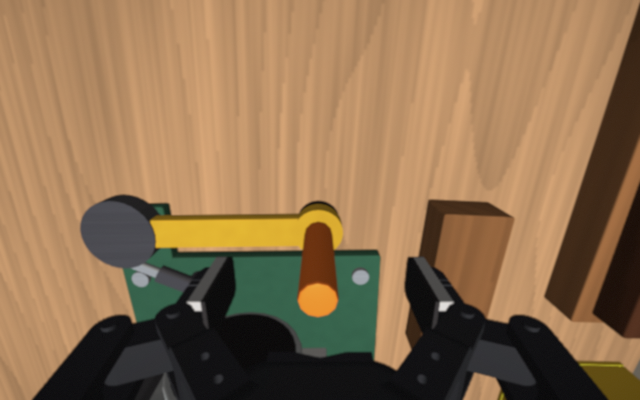

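The post stands between the open fingers, with its top at (317,300). Closing now.

```bash
python3 -m handwheel '[{"xyz":[0,0,0],"twist":[0,0,0],"grip":1},{"xyz":[0,0,0],"twist":[0,0,0],"grip":1},{"xyz":[0,0,0],"twist":[0,0,0],"grip":1},{"xyz":[0,0,0],"twist":[0,0,0],"grip":1},{"xyz":[0,0,0],"twist":[0,0,0],"grip":1},{"xyz":[0,0,0],"twist":[0,0,0],"grip":1},{"xyz":[0,0,0],"twist":[0,0,0],"grip":1},{"xyz":[0,0,0],"twist":[0,0,0],"grip":1},{"xyz":[0,0,0],"twist":[0,0,0],"grip":1},{"xyz":[0,0,0],"twist":[0,0,0],"grip":1}]' 40
python3 go.py .6562 .0916 .078
python3 - <<'E'
from h import *
f=bot.grab_frame("wrist"); cv2.imwrite("pics/w5.png",f["img"][:,:,::-1])
# arc waypoints increments in stand axes (tool x=stand x, tool y=-stand y), from 0 to 2.2
a=np.linspace(0,2.2,19); x=.13*np.cos(a); y=.13*np.sin(a)
print(np.c_[a[1:],np.diff(x),-np.diff(y)].round(4))
E
```

```text
time_s: 5.05
ee_pos: [0.6561, 0.0907, 0.1301]
tcp_rot: [-3.141, -0.067, -0.001]
wrist_force: [-0.0, -0.2, 2.1]
opening: 0.204
t 5.05 grasp [0.6561 0.0907 0.0761] z [ 0.001  0.    -1.   ] xang 2.46 F [-0.  -0.2  2.1] op 0.204 q [-0.24  0.68  0.09  1.65 -0.08  0.81 -0.08]
tool shift [ 0.0001 -0.0009 -0.0019]
twist [-0.0001 -0.0008 -0.0013]
[[ 1.2220e-01 -1.0000e-03 -1.5800e-02]
 [ 2.4440e-01 -2.9000e-03 -1.5600e-02]
 [ 3.6670e-01 -4.8000e-03 -1.5100e-02]
 [ 4.8890e-01 -6.6000e-03 -1.4400e-02]
 [ 6.1110e-01 -8.3000e-03 -1.3500e-02]
 [ 7.3330e-01 -9.9000e-03 -1.2400e-02]
 [ 8.5560e-01 -1.1300e-02 -1.1100e-02]
 [ 9.7780e-01 -1.2600e-02 -9.7000e-03]
 [ 1.1000e+00 -1.3700e-02 -8.1000e-03]
 [ 1.2222e+00 -1.4600e-02 -6.3000e-03]
 [ 1.3444e+00 -1.5200e-02 -4.5000e-03]
 [ 1.4667e+00 -1.5700e-02 -2.6000e-03]
 [ 1.5889e+00 -1.5900e-02 -7.0000e-04]
 [ 1.7111e+00 -1.5800e-02  1.3000e-03]
 [ 1.8333e+00 -1.5600e-02  3.2000e-03]
 [ 1.9556e+00 -1.5100e-02  5.0000e-03]
 [ 2.0778e+00 -1.4300e-02  6.8000e-03]
 [ 2.2000e+00 -1.3400e-02  8.5000e-03]]
```

View pics/w5.png

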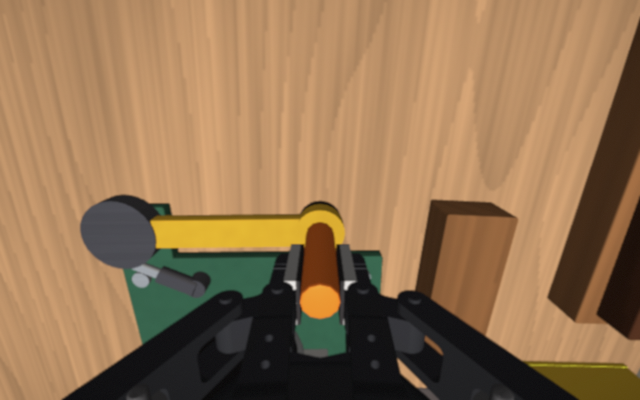

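The post is gripped at an opening of 0.20, about 18 mm. I'll start along the arc gently.

```bash
python3 -m handwheel '[{"xyz":[-0.001,-0.0158,0],"twist":[0,0,0],"grip":1},{"xyz":[-0.003,-0.0156,0],"twist":[0,0,0],"grip":1},{"xyz":[-0.0048,-0.0151,0],"twist":[0,0,0],"grip":1},{"xyz":[-0.0066,-0.0144,0],"twist":[0,0,0],"grip":1},{"xyz":[0,0,0],"twist":[0,0,0],"grip":1}]' 
python3 go.py .6562 .0916 .078
python3 - <<'E'
from h import *
f=bot.grab_frame("wrist"); cv2.imwrite("pics/w6.png",f["img"][:,:,::-1])
E
```

```text
time_s: 5.52
ee_pos: [0.6378, 0.154, 0.1302]
tcp_rot: [-3.14, -0.073, -0.003]
wrist_force: [5.0, 0.7, -0.9]
opening: 0.199
t 5.52 grasp [0.6379 0.1541 0.0762] z [ 0.002  0.001 -1.   ] xang 2.67 F [ 5.   0.7 -0.9] op 0.199 q [-0.34  0.67  0.08  1.66 -0.07  0.8  -0.17]
tool shift [ 0.0154  0.0633 -0.0018]
twist [-0.001  -0.002   0.0024]
```

View pics/w6.png

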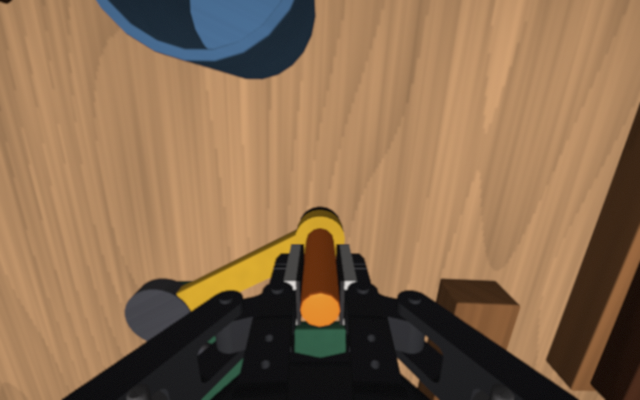

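The post is held and the leg has swung about 0.49 rad. Continuing.

```bash
python3 -m handwheel '[{"xyz":[-0.0083,-0.0135,0],"twist":[0,0,0],"grip":1},{"xyz":[-0.0099,-0.0124,0],"twist":[0,0,0],"grip":1},{"xyz":[-0.0113,-0.0111,0],"twist":[0,0,0],"grip":1},{"xyz":[-0.0126,-0.0097,0],"twist":[0,0,0],"grip":1},{"xyz":[-0.0137,-0.0081,0],"twist":[0,0,0],"grip":1},{"xyz":[-0.0146,-0.0063,0],"twist":[0,0,0],"grip":1},{"xyz":[0,0,0],"twist":[0,0,0],"grip":1}]' 
python3 go.py .6562 .0916 .078
```

```text
time_s: 6.15
ee_pos: [0.5642, 0.2167, 0.1305]
tcp_rot: [-3.133, -0.079, -0.007]
wrist_force: [8.9, 14.9, -10.9]
opening: 0.197
t 6.15 grasp [0.5644 0.2171 0.0765] z [ 0.004  0.008 -1.   ] xang 2.9 F [  8.9  14.9 -10.9] op 0.197 q [-0.47  0.6   0.08  1.81 -0.07  0.73 -0.3 ]
tool shift [ 0.0853  0.13   -0.0021]
twist [-0.0078 -0.0044  0.0065]
```

Run:
```python
from h import *
f=bot.grab_frame("wrist"); cv2.imwrite("pics/w7.png",f["img"][:,:,::-1])
```

```text
(no output)
```

View pics/w7.png

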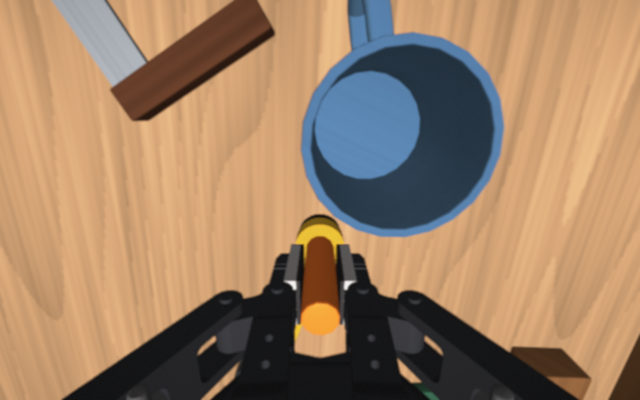

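```bash
python3 go.py .5652 .2098 .078; python3 -m handwheel '[{"xyz":[0,0,0],"twist":[0,0,0],"grip":1},{"xyz":[0,0,0],"twist":[0,0,0],"grip":1}]';python3 go.py .5652 .2098 .078
python3 - <<'E'
from h import *
T=bot.grab_frame("top");crop(T,190,150,200,150,4,"t8.png")
f=bot.grab_frame("wrist");crop(f,240,180,180,160,4,"w8.png")
E
```

```text
t 6.2 grasp [0.5654 0.2168 0.0765] z [ 0.005  0.008 -1.   ] xang 2.85 F [ 8.6 13.8 -8.7] op 0.197 q [-0.46  0.6   0.08  1.81 -0.07  0.73 -0.3 ]
tool shift [-0.0005  0.0069 -0.0016]
twist [-0.0081 -0.0053  0.0056]
time_s: 6.37
ee_pos: [0.5661, 0.216, 0.1305]
tcp_rot: [-3.132, -0.075, -0.009]
wrist_force: [7.0, 14.6, -8.2]
opening: 0.197
t 6.37 grasp [0.5664 0.2165 0.0765] z [ 0.005  0.009 -1.   ] xang 2.76 F [ 7.  14.6 -8.2] op 0.197 q [-0.46  0.6   0.08  1.8  -0.07  0.73 -0.3 ]
tool shift [-0.0015  0.0066 -0.0016]
twist [-0.0085 -0.0058  0.0039]
```

View pics/t8.png

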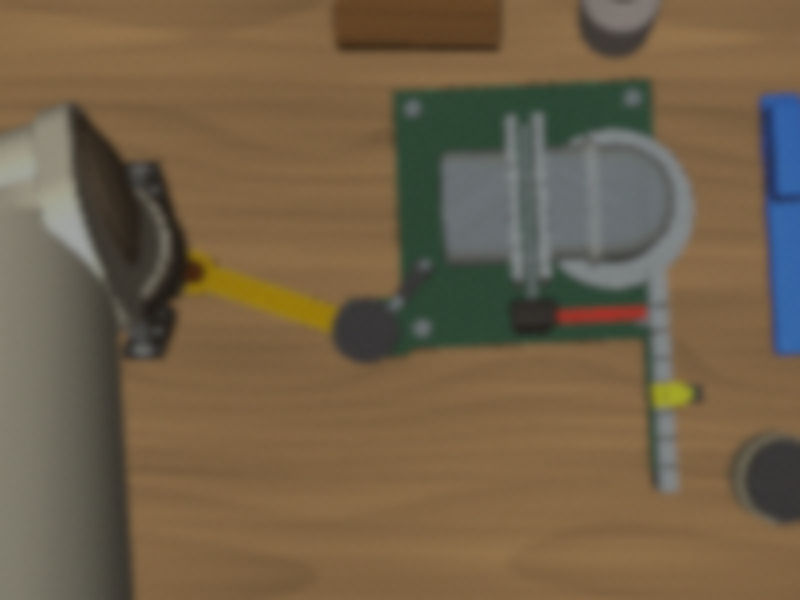

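View pics/w8.png

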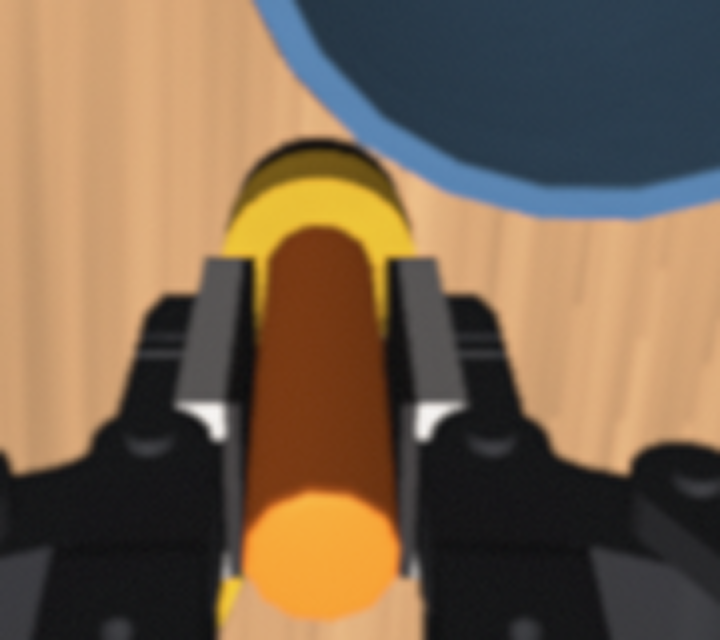

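Run:
```python
from h import *
f=bot.grab_frame("wrist"); h=np.array([.5263,.0858])
for uv,z in(((320.5,318),.095),((320.5,305),.0951)):
  p=atz(f,uv,z); print(p,np.hypot(*(p[:2]-h)),np.arctan2(*(p[:2]-h)[::-1])-.044)
T=bot.grab_frame("top")
for uv,z in (((208,208),.09),): print("mug",atz(T,uv,z))
print(proj(f,[[.5663,.2165,.095]]))
# mug from wrist: rim circle
for uv in ((302,130),(503,130),(400,237)): print(atz(f,uv,.09))
o=bot.observe();M=R.from_rotvec(o["tcp_rot"]);print(M.inv().apply(f["xyz"]-o["ee_pos"]))
```

```text
[0.56684966 0.20765534 0.095     ] 0.1284250715697997 1.2055539320245967
[0.56651583 0.21445173 0.0951    ] 0.134790878088669 1.22382531514954
mug [0.58727545 0.27649083 0.09      ]
[[320.22648228 300.78741674]]
[0.55622316 0.28658861 0.09      ]
[0.63050866 0.29021842 0.09      ]
[0.59794403 0.24532837 0.09      ]
[-0.00037729 -0.08095774 -0.07056541]
```

The post has crept about 9 mm towards −y in the pads, and the tool is being held off by friction. Since the post still has to rise in y over the next stretch, a pure −x pull with a lighter grip should recentre it. This also stays clear of the mug.

```bash
python3 -m handwheel '[{"xyz":[-0.006,0,0],"twist":[0,0,0],"grip":1},{"xyz":[-0.01,0,0],"twist":[0,0,0],"grip":1},{"xyz":[-0.01,0,0],"twist":[0,0,0],"grip":1},{"xyz":[0,0,0],"twist":[0,0,0],"grip":1}]' 20
python3 go.py .5652 .2098 .078
python3 - <<'E'
from h import *
f=bot.grab_frame("wrist");cv2.imwrite("pics/w9.png",f["img"][:,:,::-1])
E
```

```text
time_s: 6.9
ee_pos: [0.5371, 0.2195, 0.1305]
tcp_rot: [-3.127, -0.081, -0.004]
wrist_force: [-0.5, 24.3, -6.5]
opening: 0.197
t 6.9 grasp [0.5372 0.2202 0.0765] z [ 0.002  0.013 -1.   ] xang 2.95 F [-0.5 24.3 -6.5] op 0.197 q [-0.48  0.56  0.07  1.87 -0.08  0.7  -0.32]
tool shift [ 0.0274  0.0118 -0.0015]
twist [-0.0132 -0.0029  0.0073]
```

View pics/w9.png

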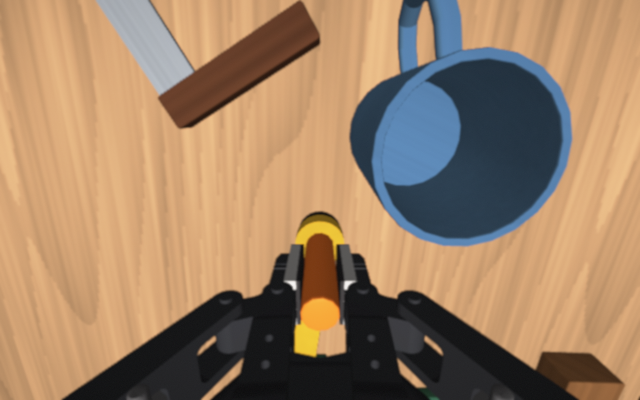

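The leg is now in the neutral zone at about 1.45 rad. I'll slightly open the jaws so the post is caged rather than clamped, which releases the stored side force.

```bash
python3 -m handwheel '[{"xyz":[0,0,0],"twist":[0,0,0],"grip":0.7},{"xyz":[0,0,0],"twist":[0,0,0],"grip":0.7},{"xyz":[0,0,0],"twist":[0,0,0],"grip":0.7}]' 20
python3 go.py .5652 .2098 .078
python3 - <<'E'
from h import *
f=bot.grab_frame("wrist");cv2.imwrite("pics/w10.png",f["img"][:,:,::-1])
E
```

```text
time_s: 7.2
ee_pos: [0.5383, 0.2066, 0.1294]
tcp_rot: [3.14, 0.066, -0.003]
wrist_force: [0.1, -0.0, 0.3]
opening: 0.302
t 7.2 grasp [0.5382 0.2065 0.0754] z [-0.002 -0.001 -1.   ] xang 2.4 F [ 0.1 -0.   0.3] op 0.302 q [-0.48  0.57  0.08  1.87 -0.07  0.71 -0.32]
tool shift [ 0.0271 -0.0022 -0.0026]
twist [ 0.0013  0.0018 -0.0024]
```

View pics/w10.png

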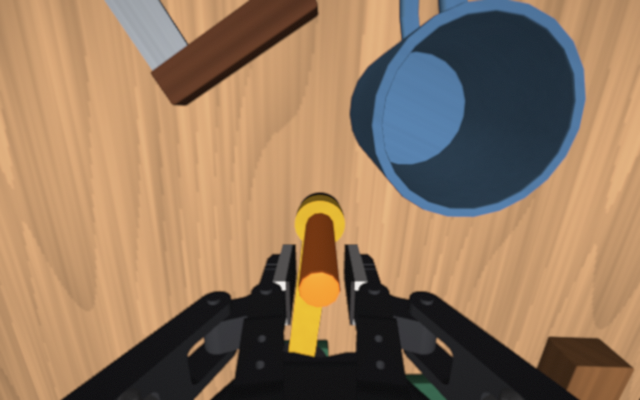

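The side force is gone and the post is caged with its top at (319,290). Continuing over centre to the stop.

```bash
python3 -m handwheel '[{"xyz":[-0.01,-0.003,0],"twist":[0,0,0],"grip":0.7},{"xyz":[-0.01,-0.003,0],"twist":[0,0,0],"grip":0.7},{"xyz":[-0.01,-0.002,0],"twist":[0,0,0],"grip":0.7},{"xyz":[-0.01,0,0],"twist":[0,0,0],"grip":0.7},{"xyz":[-0.011,0.003,0],"twist":[0,0,0],"grip":0.7},{"xyz":[-0.011,0.004,0],"twist":[0,0,0],"grip":0.7},{"xyz":[-0.011,0.005,0],"twist":[0,0,0],"grip":0.7},{"xyz":[-0.01,0.005,0],"twist":[0,0,0],"grip":0.7},{"xyz":[-0.01,0.006,0],"twist":[0,0,0],"grip":0.7},{"xyz":[0,0,0],"twist":[0,0,0],"grip":0.7}]' 20
python3 go.py .4454 .1874 .078
python3 - <<'E'
from h import *
f=bot.grab_frame("wrist");cv2.imwrite("pics/w11.png",f["img"][:,:,::-1])
E
```

```text
time_s: 8.08
ee_pos: [0.443, 0.1874, 0.1295]
tcp_rot: [3.139, 0.068, -0.006]
wrist_force: [-0.4, -0.1, 0.0]
opening: 0.3
t 8.08 grasp [0.4428 0.1873 0.0755] z [-0.004 -0.002 -1.   ] xang 2.48 F [-0.4 -0.1  0. ] op 0.3 q [-0.52  0.44  0.08  2.1  -0.06  0.6  -0.36]
tool shift [ 0.0026  0.     -0.0025]
twist [ 0.0015  0.0038 -0.001 ]
```

View pics/w11.png

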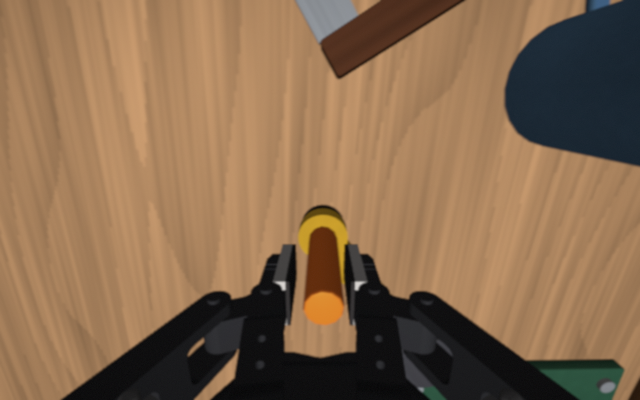

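```bash
python3 -m handwheel '[{"xyz":[-0.004,0.002,0],"twist":[0,0,0],"grip":0.7},{"xyz":[-0.003,0.002,0],"twist":[0,0,0],"grip":0.7},{"xyz":[0,0,0],"twist":[0,0,0],"grip":0.7},{"xyz":[0,0,0],"twist":[0,0,0],"grip":0.7}]' 20
python3 go.py .4454 .1874 .078
python3 - <<'E'
from h import *
f=bot.grab_frame("wrist");crop(f,220,180,200,180,4,"w12.png")
T=bot.grab_frame("top");crop(T,190,150,200,150,4,"t12.png")
E
```

```text
time_s: 8.47
ee_pos: [0.4402, 0.1849, 0.1301]
tcp_rot: [-3.14, -0.068, -0.001]
wrist_force: [0.9, 0.2, 0.0]
opening: 0.296
t 8.47 grasp [0.4403 0.1849 0.0761] z [ 0.001  0.    -1.   ] xang 2.47 F [0.9 0.2 0. ] op 0.296 q [-0.52  0.43  0.08  2.11 -0.06  0.6  -0.36]
tool shift [ 0.0052 -0.0023 -0.0019]
twist [-0.0005 -0.001  -0.0011]
```

View pics/w12.png

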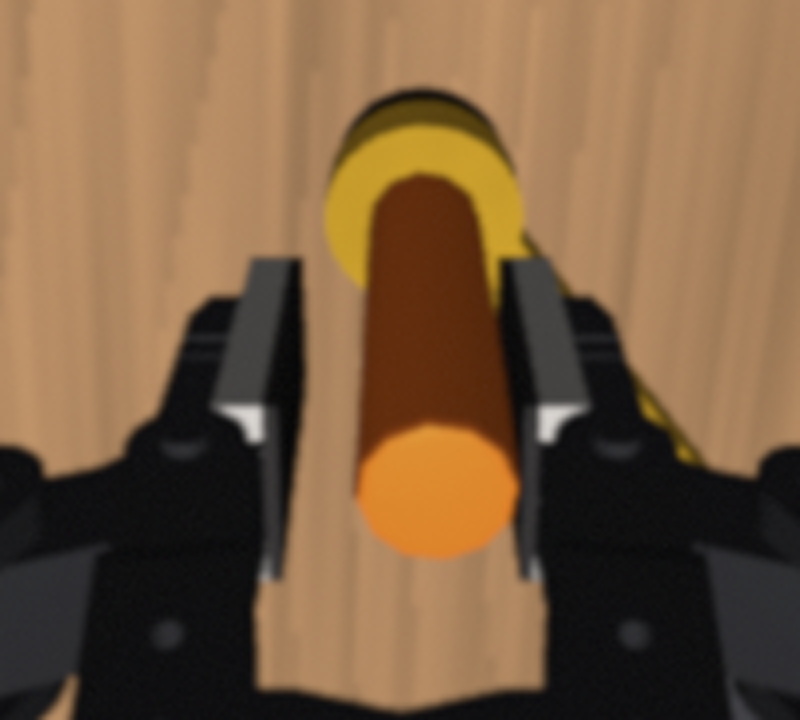

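View pics/t12.png

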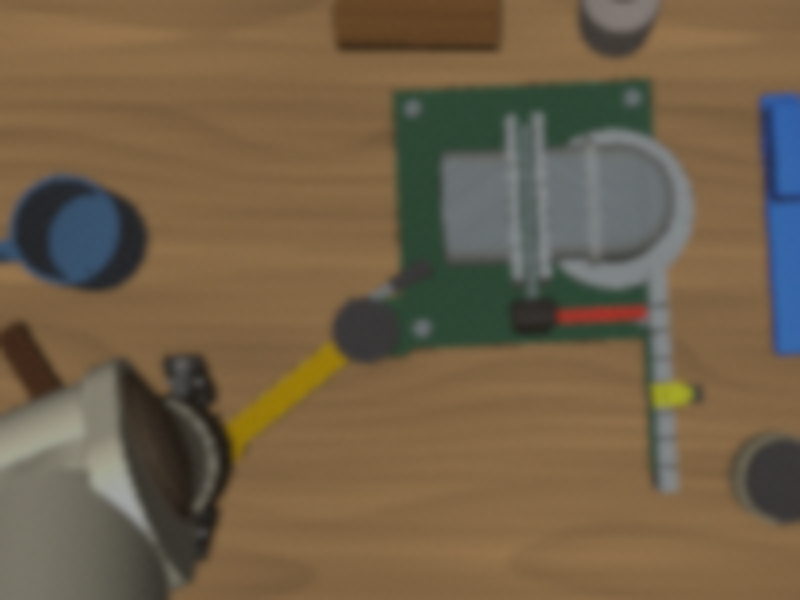

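```bash
python3 - <<'E'
from h import *
f=bot.grab_frame("wrist"); h=np.array([.5263,.0858])
p=atz(f,(329.5,302.5),.095); print(p,np.hypot(*(p[:2]-h)),np.arctan2(*(p[:2]-h)[::-1])-.044)
E
python3 -m handwheel '[{"xyz":[-0.004,0.003,0],"twist":[0,0,0],"grip":0.7},{"xyz":[0,0,0],"twist":[0,0,0],"grip":0.7},{"xyz":[0,0,0],"twist":[0,0,0],"grip":0.7},{"xyz":[0,0,0],"twist":[0,0,0],"grip":0.7}]' 20
python3 - <<'E'
from h import *
f=bot.grab_frame("wrist");crop(f,220,180,200,180,3,"w13.png")
E
```

```text
[0.44415204 0.18462833 0.095     ] 0.12851196437352827 2.2202853577031925
time_s: 8.95
ee_pos: [0.4397, 0.1831, 0.131]
tcp_rot: [-3.137, -0.068, -0.013]
wrist_force: [9.0, 3.3, -3.8]
opening: 0.301
```

View pics/w13.png

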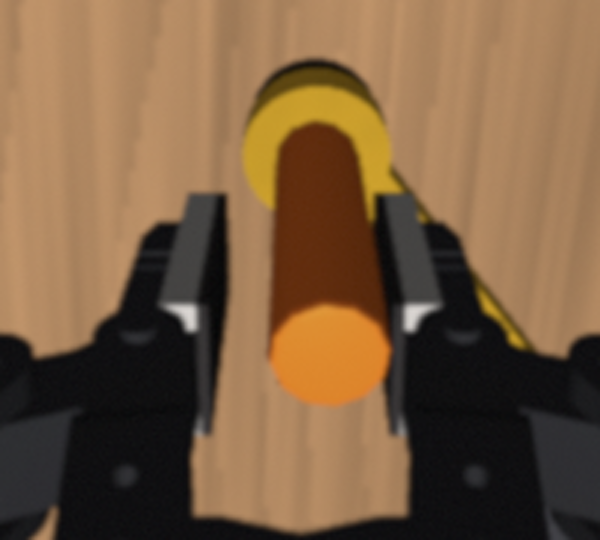

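A 9 N reaction with the post stationary at about 2.2 rad means the leg is at its stop. I'll back off, open and lift.

```bash
python3 -m handwheel '[{"xyz":[0.007,-0.004,0],"twist":[0,0,0],"grip":0.4},{"xyz":[0,0,0],"twist":[0,0,0],"grip":0.4},{"xyz":[0,0,0],"twist":[0,0,0],"grip":0.4},{"xyz":[0,0,-0.02],"twist":[0,0,0],"grip":0.4},{"xyz":[0,0,-0.03],"twist":[0,0,0],"grip":0.4},{"xyz":[0,0,-0.03],"twist":[0,0,0],"grip":0},{"xyz":[0,0,-0.03],"twist":[0,0,0],"grip":0},{"xyz":[0,0,-0.02],"twist":[0,0,0],"grip":0},{"xyz":[0,0,0],"twist":[0,0,0],"grip":0},{"xyz":[0,0,0],"twist":[0,0,0],"grip":0}]' 20
python3 go.py .5316 -.0341 .206
python3 - <<'E'
from h import *
f=bot.grab_frame("wrist");cv2.imwrite("pics/w14.png",f["img"][:,:,::-1])
f=bot.grab_frame("scene");cv2.imwrite("pics/s14.png",f["img"][:,:,::-1])
E
```

```text
time_s: 9.83
ee_pos: [0.4426, 0.1857, 0.2607]
tcp_rot: [-3.14, -0.068, -0.002]
wrist_force: [1.1, 0.1, 0.0]
opening: 1.004
t 9.83 grasp [0.4426 0.1857 0.2067] z [ 0.001  0.001 -1.   ] xang 2.47 F [1.1 0.1 0. ] op 1.004 q [-0.54  0.22  0.1   2.03 -0.03  0.9  -0.38]
tool shift [0.0794 0.2234 0.0006]
twist [-0.0008 -0.0012 -0.0012]
```

View pics/w14.png

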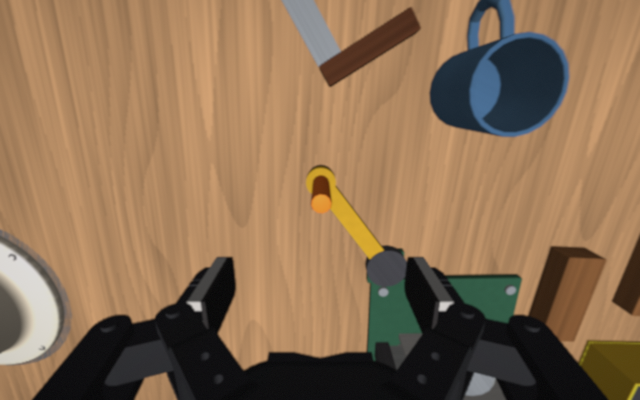

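View pics/s14.png

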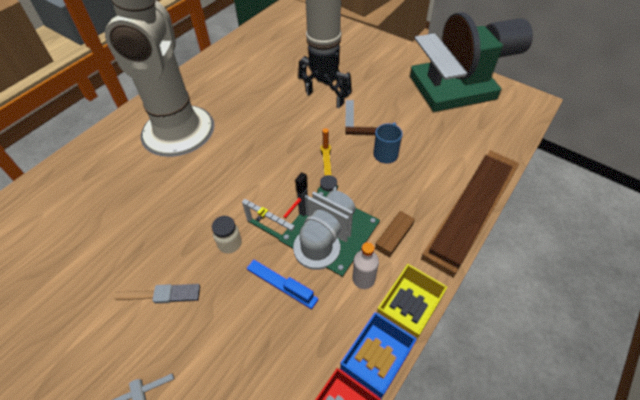

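The leg stays out after release: post top at (321,203) in the wrist view, and all bystanders where they were. Next I'll measure the pointer and index with the wrist camera from above.

```bash
python3 - <<'E'
from h import *
f=bot.grab_frame("wrist"); h=np.array([.5263,.0858])
p=atz(f,(321,203),.095); print(p,np.hypot(*(p[:2]-h)),np.arctan2(*(p[:2]-h)[::-1])-.044)
E
python3 -m handwheel '[{"xyz":[0.005,0.03,0],"twist":[0,0,0],"grip":0},{"xyz":[0.005,0.04,0],"twist":[0,0,0],"grip":0},{"xyz":[0.005,0.04,0],"twist":[0,0,0],"grip":0},{"xyz":[0.005,0.04,0],"twist":[0,0,0],"grip":0},{"xyz":[0.005,0.04,0],"twist":[0,0,0],"grip":0},{"xyz":[0.005,0.04,0],"twist":[0,0,0],"grip":0},{"xyz":[0.005,0.04,0],"twist":[0,0,0],"grip":0},{"xyz":[0.005,0.04,0],"twist":[0,0,0],"grip":0},{"xyz":[0.005,0.04,0],"twist":[0,0,0],"grip":0},{"xyz":[0.005,0.03,0],"twist":[0,0,0],"grip":0}]'
python3 -m handwheel '[{"xyz":[0,0,0],"twist":[0,0,0],"grip":0},{"xyz":[0,0,0],"twist":[0,0,0],"grip":0},{"xyz":[0,0,0],"twist":[0,0,0],"grip":0},{"xyz":[0,0,0],"twist":[0,0,0],"grip":0}]'
python3 go.py .5316 -.0341 .206
python3 - <<'E'
from h import *
f=bot.grab_frame("wrist");cv2.imwrite("pics/w15.png",f["img"][:,:,::-1])
E
```

```text
[0.44209782 0.18472824 0.095     ] 0.1299107531665317 2.2319541743417615
time_s: 10.82
ee_pos: [0.5076, -0.1955, 0.2583]
tcp_rot: [3.14, 0.063, -0.005]
wrist_force: [0.5, -0.4, -0.6]
opening: 1.002
time_s: 11.15
ee_pos: [0.5085, -0.19, 0.2588]
tcp_rot: [-3.139, -0.071, 0.003]
wrist_force: [0.2, -0.3, 0.1]
opening: 0.999
t 11.15 grasp [ 0.5084 -0.19    0.2048] z [-0.002  0.001 -1.   ] xang 2.59 F [ 0.2 -0.3  0.1] op 0.999 q [ 0.04  0.34  0.33  1.89 -0.13  0.94  0.47]
tool shift [ 0.0302 -0.1547 -0.0011]
twist [-0.0014  0.0022  0.001 ]
```

View pics/w15.png

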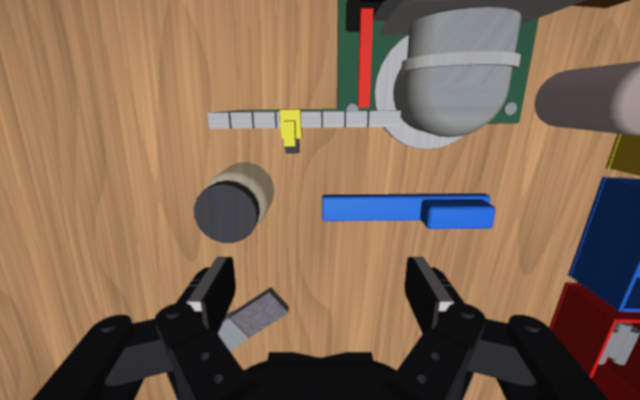

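The wrist view shows the red bar ending at about (364,107) and the yellow pointer at (290,128). I'll enlarge both.

Run:
```python
from h import *
f=bot.grab_frame("wrist");crop(f,260,50,130,110,6,"w16.png")
```

```text
(no output)
```

View pics/w16.png

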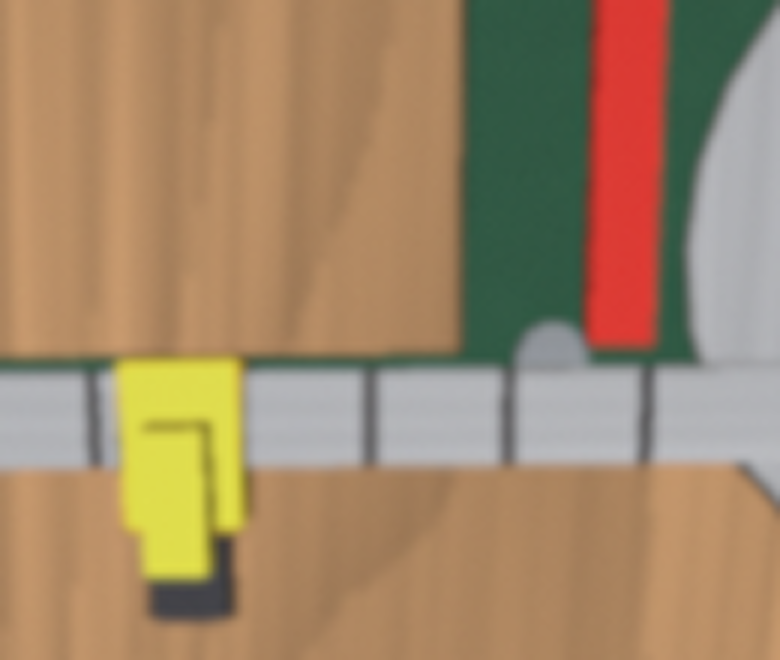

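Run:
```python
from h import *
f=bot.grab_frame("wrist"); t=lambda u,v:(260+(u+.5)/6-.5,50+(v+.5)/6-.5)
c,s=np.cos(.0442),np.sin(.0442); S=lambda w:(c*(w[0]-.6115)+s*(w[1]+.0305), -s*(w[0]-.6115)+c*(w[1]+.0305))
for z in(.098,.102): print("idx",z,atz(f,t(622.5,345),z).round(4),np.round(S(atz(f,t(622.5,345),z)),4))
p=atz(f,t(176,504),.106); print("ptr",p.round(4),np.round(S(p),4))
print("w", atz(f,t(588,345),.1)-atz(f,t(657,345),.1), atz(f,t(143,504),.106)-atz(f,t(208,504),.106))
# direction check of rail/yaw
a=atz(f,t(0,465),.09);b=atz(f,t(700,465),.09);print("rail yaw",np.arctan2(*(b-a)[1::-1]))
```

```text
idx 0.098 [ 0.5376 -0.1122  0.098 ] [-0.0775 -0.0784]
idx 0.102 [ 0.537  -0.1122  0.102 ] [-0.078  -0.0783]
ptr [ 0.4831 -0.1334  0.106 ] [-0.1328 -0.0971]
w [-0.00850338 -0.00039728  0.        ] [-0.00801288 -0.00036421  0.        ]
rail yaw 0.045827095641750124
```

The setting comes out at about 55 mm. Now I'll move over the grip.

```bash
python3 -m handwheel '[{"xyz":[0.006,-0.031,-0.005],"twist":[0,0,0],"grip":0},{"xyz":[0.0065,-0.031,-0.005],"twist":[0,0,0],"grip":0},{"xyz":[0.0065,-0.031,0],"twist":[0,0,0],"grip":0},{"xyz":[0.0065,-0.031,0],"twist":[0,0,0],"grip":0},{"xyz":[0.0065,-0.031,0],"twist":[0,0,0],"grip":0},{"xyz":[0,0,0],"twist":[0,0,0],"grip":0},{"xyz":[0,0,0],"twist":[0,0,0],"grip":0},{"xyz":[0,0,0],"twist":[0,0,0],"grip":0}]' 
python3 go.py .5335 -.035 .15
python3 - <<'E'
from h import *
f=bot.grab_frame("wrist");cv2.imwrite("pics/w17.png",f["img"][:,:,::-1])
f=bot.grab_frame("scene");crop(f,230,100,160,160,4,"s17.png")
E
```

```text
time_s: 11.97
ee_pos: [0.534, -0.0354, 0.27]
tcp_rot: [3.14, 0.07, -0.0]
wrist_force: [1.0, -0.3, -0.9]
opening: 0.996
t 11.97 grasp [ 0.534  -0.0354  0.216 ] z [-0. -0. -1.] xang 2.54 F [ 1.  -0.3 -0.9] op 0.996 q [-0.2   0.31  0.26  1.89 -0.1   0.95  0.15]
tool shift [-0.0005 -0.0005  0.066 ]
twist [0.0004 0.     0.0001]
```

View pics/w17.png

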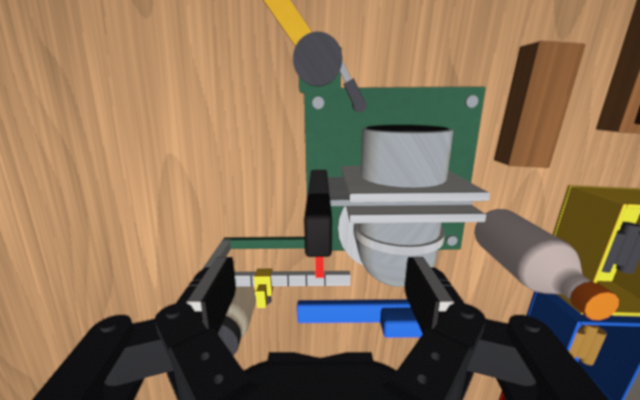

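View pics/s17.png

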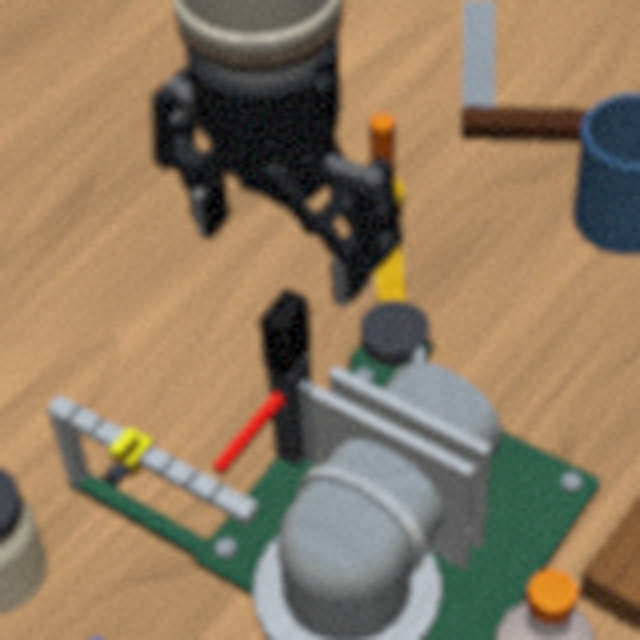

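Run:
```python
from h import *
f=bot.grab_frame("wrist");crop(f,280,150,80,140,5,"w18.png")
c,s=np.cos(.0442),np.sin(.0442)
for x0 in (.5316,.5335):
  print([ (5*(proj(f,[[x0+c*a-s*b,-.0341+s*a+c*b,.17]])[0]-[280,150])).round(0) for a in(-.009,.009) for b in(-.015,.015)])
```

```text
[array([113., 514.]), array([108., 295.]), array([253., 513.]), array([255., 295.])]
[array([128., 514.]), array([124., 296.]), array([268., 514.]), array([271., 295.])]
```

View pics/w18.png

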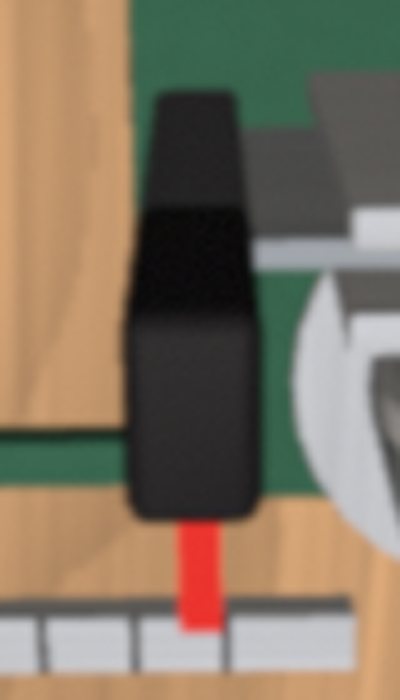

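The grip is centred at x≈0.533, y≈−0.036, which matches where the tool is. Descending.

```bash
python3 -m handwheel '[{"xyz":[-0.001,0,0.015],"twist":[0,0,0],"grip":0},{"xyz":[0,0,0.02],"twist":[0,0,0],"grip":0},{"xyz":[0,0,0.015],"twist":[0,0,0],"grip":0},{"xyz":[0,0,0.01],"twist":[0,0,0],"grip":0},{"xyz":[0,0,0.006],"twist":[0,0,0],"grip":0},{"xyz":[0,0,0],"twist":[0,0,0],"grip":0},{"xyz":[0,0,0],"twist":[0,0,0],"grip":0}]' 
python3 go.py .533 -.036 .15
python3 - <<'E'
from h import *
f=bot.grab_frame("wrist");cv2.imwrite("pics/w19.png",f["img"][:,:,::-1])
E
```

```text
time_s: 12.7
ee_pos: [0.5334, -0.0361, 0.2041]
tcp_rot: [3.141, 0.066, 0.0]
wrist_force: [0.4, 0.1, 0.6]
opening: 1.005
t 12.7 grasp [ 0.5334 -0.0361  0.1501] z [ 0. -0. -1.] xang 2.42 F [0.4 0.1 0.6] op 1.005 q [-0.18  0.4   0.25  1.95 -0.13  0.81  0.18]
tool shift [-0.0004 -0.0002  0.0001]
twist [ 0.0002 -0.     -0.002 ]
```

View pics/w19.png

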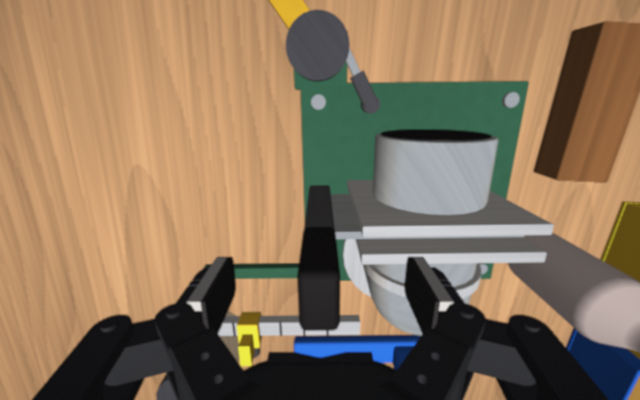

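```bash
python3 -m handwheel '[{"xyz":[0,0,0],"twist":[0,0,0],"grip":1},{"xyz":[0,0,0],"twist":[0,0,0],"grip":1},{"xyz":[0,0,0],"twist":[0,0,0],"grip":1},{"xyz":[0,0,0],"twist":[0,0,0],"grip":1},{"xyz":[0,0,0],"twist":[0,0,0],"grip":1},{"xyz":[0,0,0],"twist":[0,0,0],"grip":1},{"xyz":[0,0,0],"twist":[0,0,0],"grip":1},{"xyz":[0,0,0],"twist":[0,0,0],"grip":1},{"xyz":[0,0,0],"twist":[0,0,0],"grip":1}]' 70
python3 go.py .533 -.036 .15
```

```text
time_s: 13.5
ee_pos: [0.533, -0.0356, 0.2042]
tcp_rot: [3.141, 0.069, -0.001]
wrist_force: [-3.5, -0.6, 6.6]
opening: 0.203
t 13.5 grasp [ 0.5329 -0.0356  0.1502] z [-0.001 -0.    -1.   ] xang 2.53 F [-3.5 -0.6  6.6] op 0.203 q [-0.19  0.4   0.25  1.95 -0.13  0.81  0.18]
tool shift [0.     0.0004 0.0002]
twist [ 0.      0.0006 -0.    ]
```

The grip reads 18 mm wide. Pulling, short of the target first.

```bash
python3 -m handwheel '[{"xyz":[-0.005,0,0],"twist":[0,0,0],"grip":1},{"xyz":[-0.008,0,0],"twist":[0,0,0],"grip":1},{"xyz":[-0.008,0,0],"twist":[0,0,0],"grip":1},{"xyz":[-0.008,0,0],"twist":[0,0,0],"grip":1},{"xyz":[-0.008,0,0],"twist":[0,0,0],"grip":1},{"xyz":[-0.008,0,0],"twist":[0,0,0],"grip":1},{"xyz":[-0.005,0,0],"twist":[0,0,0],"grip":1},{"xyz":[0,0,0],"twist":[0,0,0],"grip":1},{"xyz":[0,0,0],"twist":[0,0,0],"grip":1},{"xyz":[0,0,0],"twist":[0,0,0],"grip":1}]' 70
python3 go.py .5329 -.0356 .1502
python3 - <<'E'
from h import *
f=bot.grab_frame("scene");crop(f,230,150,120,110,6,"s20.png")
f=bot.grab_frame("top");crop(f,280,190,100,90,6,"t20.png")
f=bot.grab_frame("wrist");cv2.imwrite("pics/w20.png",f["img"][:,:,::-1])
E
```

```text
time_s: 14.33
ee_pos: [0.4849, -0.0381, 0.2042]
tcp_rot: [3.14, 0.069, 0.007]
wrist_force: [6.4, -1.8, -5.2]
opening: 0.203
t 14.33 grasp [ 0.4851 -0.0382  0.1502] z [ 0.004 -0.001 -1.   ] xang 2.51 F [ 6.4 -1.8 -5.2] op 0.203 q [-0.19  0.32  0.25  2.06 -0.11  0.77  0.17]
tool shift [ 0.0479 -0.0005  0.0002]
twist [ 0.0011 -0.0042 -0.0004]
```

View pics/s20.png

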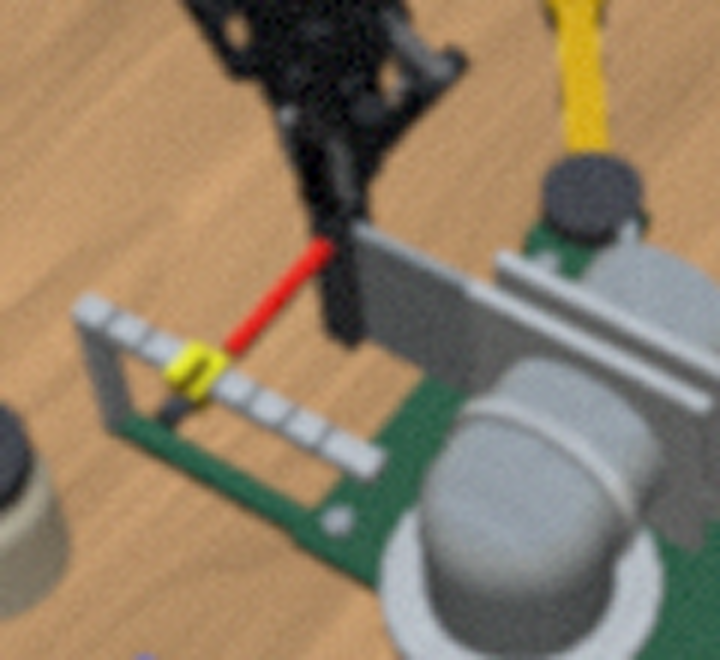

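View pics/t20.png

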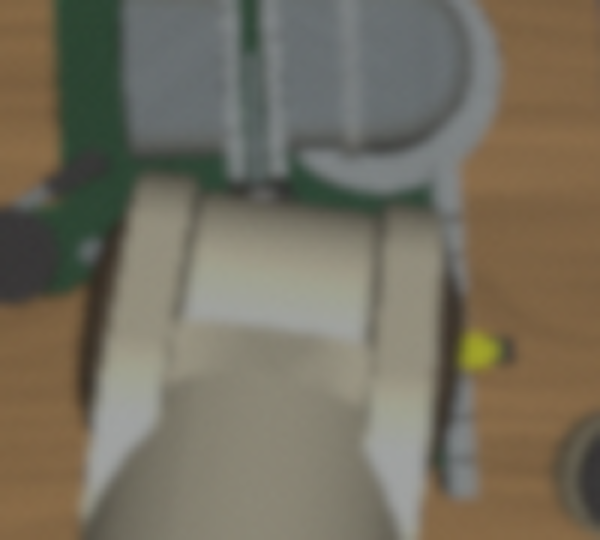

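View pics/w20.png

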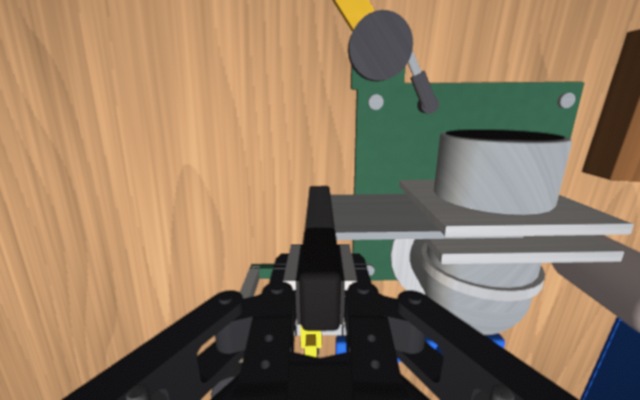

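The index is about 7 mm short of the pointer. I'll advance 6 mm and measure.

```bash
python3 -m handwheel '[{"xyz":[-0.003,0,0],"twist":[0,0,0],"grip":1},{"xyz":[-0.003,0,0],"twist":[0,0,0],"grip":1},{"xyz":[0,0,0],"twist":[0,0,0],"grip":1},{"xyz":[0,0,0],"twist":[0,0,0],"grip":1},{"xyz":[0,0,0],"twist":[0,0,0],"grip":1}]' 70
python3 go.py .5329 -.0356 .1502
python3 - <<'E'
from h import *
f=bot.grab_frame("scene");crop(f,240,190,60,50,12,"s21.png")
f=bot.grab_frame("wrist");crop(f,260,300,110,80,7,"w21.png")
E
```

```text
time_s: 14.9
ee_pos: [0.4791, -0.0384, 0.2043]
tcp_rot: [3.14, 0.069, 0.007]
wrist_force: [7.4, -1.6, -5.5]
opening: 0.201
t 14.9 grasp [ 0.4794 -0.0385  0.1503] z [ 0.005 -0.001 -1.   ] xang 2.51 F [ 7.4 -1.6 -5.5] op 0.201 q [-0.19  0.31  0.25  2.08 -0.11  0.76  0.17]
tool shift [ 0.0536 -0.0006  0.0003]
twist [ 0.0012 -0.0045 -0.0004]
```

View pics/s21.png

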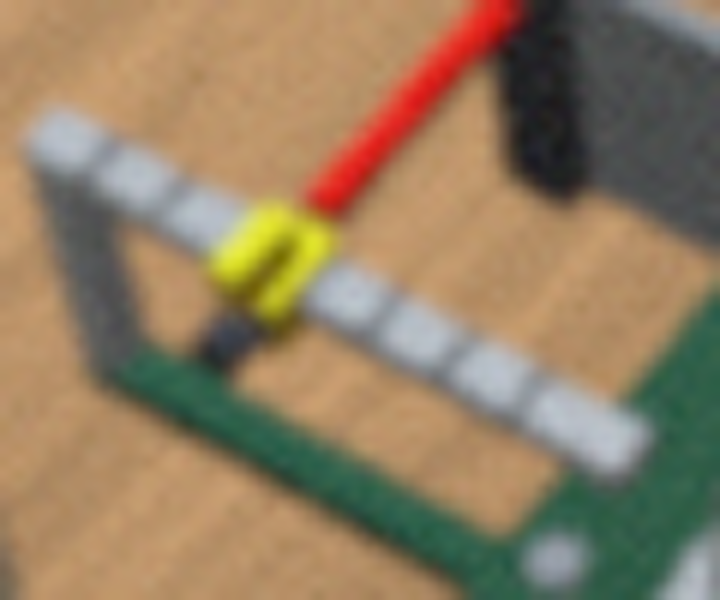

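View pics/w21.png

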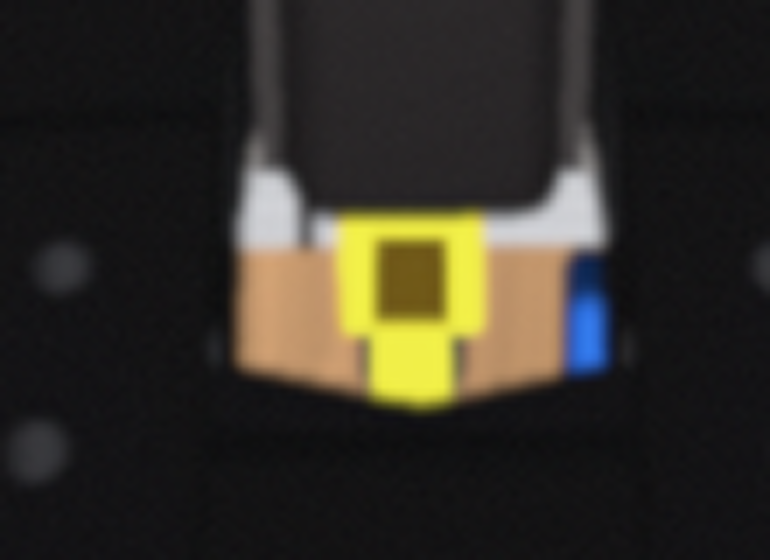

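The wrist camera looks straight at the tongue: its top face spans columns 367–458 and the grip block 290–557. I'll compare their stand x.

Run:
```python
from h import *
f=bot.grab_frame("wrist"); t=lambda u,v:(260+(u+.5)/7-.5,300+(v+.5)/7-.5)
c,s=np.cos(.0442),np.sin(.0442); S=lambda w:(c*(w[0]-.6115)+s*(w[1]+.0305), -s*(w[0]-.6115)+c*(w[1]+.0305))
e=lambda uv,z:np.round(S(atz(f,t(*uv),z)),4)
print("tongue top L,R,C",e((367,365),.106),e((458,365),.106),e((412.5,365),.106))
print("tongue base face C", e((411,240),.106))
print("grip", e((290,180),.17),e((557,180),.17),e((423.5,180),.17))
o=bot.observe(); M=R.from_rotvec(o["tcp_rot"]).as_matrix(); g=o["ee_pos"]+.054*M[:,2]; print("grasp",np.round(S(g),4))
F=bot.grab_frame("scene"); t=lambda u,v:(240+(u+.5)/12-.5,190+(v+.5)/12-.5)
e=lambda uv,z:np.round(S(atz(F,t(*uv),z)),4)
print("scene idx tip",e((325,200),.098), "idx root",e((495,12),.1))
c0=lambda x,y,z:(12*(proj(F,[[.6115+c*x-s*y,-.0305+s*x+c*y,z]])[0]-[240,190])).round(0)
for x in(-.134,-.137): print("pred tip",x,c0(x,-.076,.098),"tongue",c0(x,-.085,.106))
```

```text
tongue top L,R,C [-0.1379 -0.0939] [-0.1285 -0.094 ] [-0.1332 -0.0939]
tongue base face C [-0.1334 -0.0778]
grip [-0.1408 -0.0136] [-0.1242 -0.0137] [-0.1325 -0.0137]
grasp [-0.1323 -0.0022]
scene idx tip [-0.1327 -0.0746] idx root [-0.1315 -0.0186]
pred tip -0.134 [310. 197.] tongue [277. 204.]
pred tip -0.137 [298. 190.] tongue [266. 197.]
```

The index is about 0.8 mm short. One more millimetre, then a final check.

```bash
python3 -m handwheel '[{"xyz":[-0.001,0,0],"twist":[0,0,0],"grip":1},{"xyz":[0,0,0],"twist":[0,0,0],"grip":1},{"xyz":[0,0,0],"twist":[0,0,0],"grip":1},{"xyz":[0,0,0],"twist":[0,0,0],"grip":1},{"xyz":[0,0,0],"twist":[0,0,0],"grip":1},{"xyz":[0,0,0],"twist":[0,0,0],"grip":1}]' 70
python3 go.py .5329 -.0356 .1502
python3 - <<'E'
from h import *
f=bot.grab_frame("scene");cv2.imwrite("pics/s22.png",f["img"][:,:,::-1])
f=bot.grab_frame("wrist");crop(f,260,300,110,80,7,"w22.png")
E
```

```text
time_s: 15.6
ee_pos: [0.4783, -0.0385, 0.2042]
tcp_rot: [3.14, 0.069, 0.008]
wrist_force: [7.7, -1.9, -5.2]
opening: 0.205
t 15.6 grasp [ 0.4786 -0.0386  0.1502] z [ 0.005 -0.001 -1.   ] xang 2.5 F [ 7.7 -1.9 -5.2] op 0.205 q [-0.2   0.31  0.25  2.08 -0.11  0.76  0.17]
tool shift [ 0.0544 -0.0006  0.0003]
twist [ 0.0013 -0.0048 -0.0005]
```

View pics/w22.png

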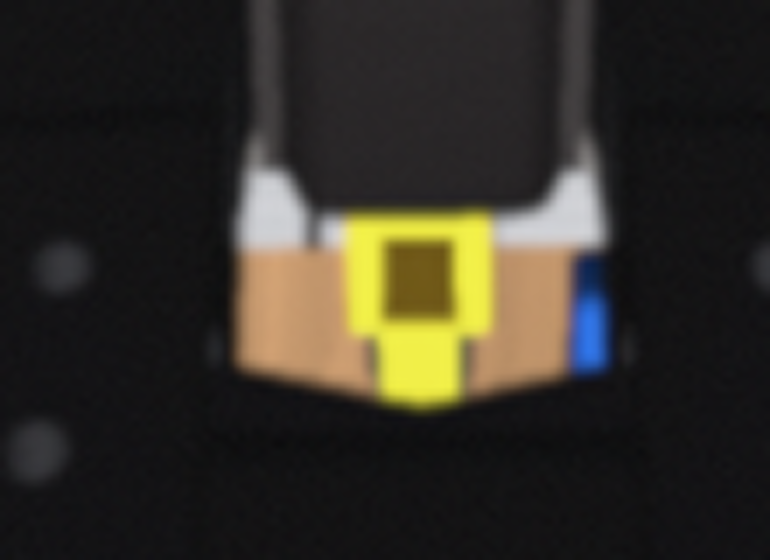

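View pics/s22.png

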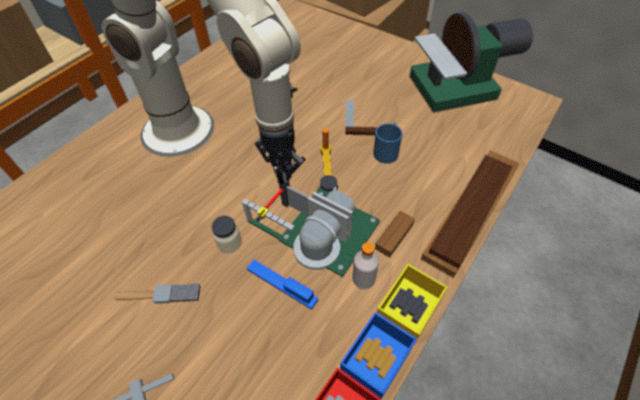

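The tongue centre (column 420) is level with the grip centre (423). The leg is still out and the bystanders are unmoved. Handing in.

```bash
python3 -c "
from station import bot
print(bot.close_job())"
```

```text
the job is handed in; nothing more can be done
None
```

The job is handed in: the leg is out in its end stop, and the gate is gripped and held at the pointer.

**Leg:** I swung it out by its post first. A push at the stop met about 9 N without the post moving. After release it measured about 2.2 rad and was still out in the last scene picture. Partway round, the post slid about 9 mm in the jaws and the side force rose to 24 N. I eased the jaws so they only caged the post, and finished the swing that way.

**Gate:** It is held 54.4 mm out with a 70 N grip, and the spring shows as about 8 N on the wrist.
- **Before the pull:** wrist pictures put the pointer at about 55 mm.
- **During the pull:** grip and tongue lined up to about 0.8 mm at 53.6 mm, so I pulled one more millimetre.
- **Disagreement:** my first rough reading from the distant cameras gave 51 to 54 mm. I trusted the closer wrist views, so the index should be within about 1 mm of the pointer.

**Rest of the bench:** The pointer was never touched. In the final scene picture the bystanders look unmoved. The clock was about 16 s at hand-in.

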